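# Hang a tube carrier on the transfer rail and send it for reading

## Task

Hook the tube carrier onto the rail within the blue section, tube labels towards the robot, and let go so that it hangs by itself. Then slide it along the rail, without lifting it off, until its hook plate is centred in the green section; let go of it, push the grey scan head fully home towards it, and finally press the red start button all the way down. Keep the carrier upright throughout and leave it hanging still there, and do not disturb the other things on the bench.

Things in the scene. Friction and masses are not known exactly. Their poses are not given: they have to be found in the camera images.
- carrier: Hanging carrier with four purple-capped white tubes (cap tops at z = 95 mm), standing on the bench at the start, 44 x 100 mm, 196 mm tall, about 0.3 kg. Origin: centre of its underside; z up, y along the tube row, -x the label side (black bars on the tubes). 44 x 94 x 12 mm base; two 10 mm wide straps at y = +-45 mm, x = -11.5 to -17.5 mm, carry the hook plate.
- carrier_hook (a point): Where the rail's axis lies when hooked: x = y = 0, 144 mm above the underside. Above it the flat hook plate, 36 x 100 mm, z = 150 to 156 mm; on the +x side a lip hangs from it (x = 12 to 17 mm, down to z = 125 mm). The rail enters from the +x side, between lip edge (z = 125) and caps (z = 95); lowering the carrier then hooks it (free width 23.5 mm).
- carrier_handle (a point): Centre of the orange handle block on top of the hook plate: 20 mm (carrier x) x 50 mm (carrier y) x 40 mm tall, z = 156 to 196 mm. Grip it across the 20 mm; its end faces (25 mm to either side in y) can be pushed.
- carrier_label (a point): Point on the carrier's label side, 17.5 mm from its mid-plane at x = -17.5 mm, 60 mm up.
- rail: Fixed transfer rail: steel bar 12 mm in diameter, axis 200 mm above the bench, along the body's y, on two posts at y = +-315 mm (tops at 206 mm); base beam 40 mm wide, 12 mm high. Origin on the bench under the bar's middle; -x faces the robot.
- load: Blue section: 160 mm of the bar coloured blue with a blue plate on the beam below. Origin on the bench under its middle; axes as the rail's. It may be at either end of the rail.
- reader: Reading station at the other end: green section of the bar, 124 mm long (the 100 mm hook plate centred shows 12 mm of green each side), green plate below, and a white base 78 mm wide reaching 218 mm from the bar towards the robot (-x), 10 mm high. Origin on the bench under the middle of the green section; axes as the rail's.
- head (a joint): Scan head on the reader's base: grey block 60 (x) x 64 (y) mm, top 142 mm above the bench. Slides in the reader's +x towards the bar; 0 = fully back, 0.05 m = fully home at its stop (front face then 35 mm from the bar's axis). Stiff, about 2 N; stays where left.
- head_back (a point): Centre of the upper part of the head's back face (robot side), 112 mm above the bench; at joint 0 it is 145 mm in -x of the reader's origin.
- start (a joint): Red start button on the reader's base behind the head, pressed downward; 0 = up, 0.006 m = fully down, about 5 N, springs back.
- start_top (a point): Centre of the button's top face (26 mm diameter), 190 mm in -x of the reader's origin.
- tube_rack: Bystander: white rack, 100 x 144 mm, 91 mm tall, holding purple-capped tubes. Origin: centre of its underside.
- small_rack: Bystander: white rack, 78 x 100 mm, 91 mm tall, a few purple-capped tubes. Origin: centre of its underside.
- spray: Bystander: bottle with blue cap, 60 mm diameter, 150 mm tall. Origin: centre of its underside.
- waste_tub: Bystander: yellow open tub, 130 x 100 mm, 60 mm tall. Origin: centre of its underside.
- pen_cup: Bystander: grey cup, 68 mm diameter, 90 mm tall. Origin: centre of its underside.

How it is judged:
By the outcome, as a careful person would: the job done as asked, in the order asked, and still so for the second after the job is handed in, with the robot touching nothing.
It also fails if it takes over 72 s, if anything falls off the work surface, if the arm or the gripper's body presses on something with over 40 N, if the wrist force passes 120 N, or if a joint passes its speed limit or range.

## Robot

A 6-joint arm with a two-finger parallel gripper is mounted at the origin on the work surface. World frame = base frame: x ahead of the robot, y to its left, z up, the work surface at z = 0. Lengths are in m, angles in rad, forces in N, time in s.
With the tool pointing down it reaches from about 0.4 to 0.825 m from the base axis. Payload 7 kg.
Tool frame: the origin (TCP) lies at the very end of the fingers, on their centre line; the grasp point (between the pads) lies 19 mm behind it (arm.grasp_offset is the distance from the TCP to the grasp point, in m); z points along the fingers, y is the line along which they close (so a half turn about z gives the same grasp; the last joint's range is limited). The gripper opens to 88 mm and grips with 3 to 60 N. Pads are 19 mm wide; open, the fingers measure 130 mm over their backs; the gripper's body (78 mm by 193 mm) begins 47 mm behind the grasp point.
Start: joints at [-0.932, 0.359, 0.012, 0, -1.224, -0.288], TCP at [0.232, -0.634, 0.227] pointing down, gripper open.
Joint ranges: [-3.07, 3.07], [-1.43, 2.12], [-1.02, 1.25], [-3.03, 1.67], [-3.05, -0], [-3.03, 3.03]. Speed limits (rad/s): [2.39, 2.39, 3.01, 3.14, 3.14, 3.14].

## Interface

Orientations are given as [roll, pitch, yaw] about the fixed x, y, z axes, in that order (R = Rz(yaw) Ry(pitch) Rx(roll)).
In Python, from station import get_state, cams, arm, nets gives the robot as it stands.
- The arm moves only by the shell command python3 -m creep 'ROWS' [FORCE]. ROWS is a JSON object of lists of equal length, an entry for each row: "translation": the shift along the world's x, y, z in mm, a list of three; "spin": the turn about the world's z in rad; "gripper": the opening, from 0 (shut) to 1 (fully open). In form: {"translation": [[dx, dy, dz], ...], "spin": [spin, ...], "gripper": [gripper, ...]}. A call has 1 to 8 rows; each row shifts and turns the commanded pose from where the row before left it; what a row does not reach is not made up. A row lasts 1/10 s, in which the tool goes at most 50 mm and 8.59 degrees, less where a joint would pass 70% of its speed; a pose out of reach is approached as far as the arm can. A call is refused whole if a number of a shift passes 50 or a number of a turn 0.15, either way. A call with a gripper value outside its range is refused whole. The fingers move at their own pace and stop on an object; FORCE is the grip in N (left out, the last holds). Time passes only in rows, so rows that do not move let the fingers close. It gives the time, the measured TCP pose, the force, the opening and the grip force at its end, in the units of the state.
- get_state(): the state, without advancing time (a new reading comes with each control period).
- cams.grab_frame(name): name is "scene" or "top" or "wrist"; returns a dict with "img" (384x512x3 uint8, red, green, blue), "mtx" (3x3 intrinsics, pixels), "R" (3x3) and "t" (3): a world point X has camera coordinates R X + t. Camera axes: x right, y down, z forward; pixel columns grow to the right and rows downward; lengths in m; the calibration is good to about 2 mm. A picture is of the moment at which its call begins. There is no depth.
- arm.job_done(): hands the job in; it is judged then, once.
Trained networks look in the newest picture that a camera, given by its name, has taken for a name from the list of things; names that differ only in an ending like _2 or _b are one class to them, and where a whole thing is asked for, a point or a joint stands for the part that bears it (a point fixed in the world has none). Each returns a list of dicts, best first, with "confidence" (0 to 1); they miss things now and then, are a little off and sometimes report something else, mostly with a low value. They report only what shows in the picture. A call takes as long as a camera call.
- nets.search_frame(camera, label): "centre" ([x, y, z] in m, in world coordinates, good to about 4 mm: the middle of the surface that is visible of it).
- nets.pinpoint(camera, label): "centre" ([x, y, z] in m, in world coordinates, good to about 4 mm: a listed point, or the origin of a listed thing).
The state is a dict: "t": time; "q": joint angles; "qd": joint speeds; "joint_efforts": joint torques, N m; "eef_pos": TCP position; "ee_rot": TCP orientation; "force": force on the tool from outside, world axes, zero at the start; "moment": the same for the moment, N m; "width": finger opening in m; "gripper_force": force on a finger pad.
Only numpy, scipy, OpenCV 4.12 (cv2) and the standard library are available. Lean on these libraries where they do the work, as an engineer would, in place of code of your own. Each camera call takes 0.05 s, during which the arm holds its last target. There are 200 camera calls.

## Working session

There is one attempt and no reset: what is moved stays moved. The work goes in short steps, Python scripts to look and compute and a shell command to move; the robot and the scene stay as the last step left them, time stands still between calls to the robot, and variables do not carry over. Pictures are saved under pics/ and viewed, at most 13 in all, crops included, and the job is handed in when it is done.

```bash
mkdir -p pics; ls
cat > h.py <<'E'
from station import get_state,cams,arm,nets
import numpy as np,cv2
def save(cam,name):
    f=cams.grab_frame(cam); cv2.imwrite('pics/'+name,f['img'][:,:,::-1]); return f
def proj(f,X):
    c=f['R']@np.array(X)+np.array(f['t']).ravel(); p=f['mtx']@c; return p[:2]/p[2]
def ray_z(f,uv,z):
    R=f['R'];t=np.array(f['t']).ravel();o=-R.T@t;d=R.T@np.linalg.inv(f['mtx'])@np.array([uv[0],uv[1],1.]);return o+d*(z-o[2])/d[2]
def tri(fs,uvs):
    A=[];b=[]
    for f,uv in zip(fs,uvs):
        R=f['R'];t=np.array(f['t']).ravel();o=-R.T@t;d=R.T@np.linalg.inv(f['mtx'])@np.array([uv[0],uv[1],1.]);d/=np.linalg.norm(d)
        P=np.eye(3)-np.outer(d,d);A.append(P);b.append(P@o)
    return np.linalg.lstsq(np.vstack(A),np.hstack(b),rcond=None)[0]
E
python3 - <<'E'
from h import *
np.set_printoptions(precision=4,suppress=True)
a=save('scene','s1.png');b=save('top','t1.png')
cv2.imwrite('pics/both.png',np.hstack([a['img'],b['img']])[:,:,::-1][:, :])
s=get_state();print(s['eef_pos'],s['ee_rot'],s['width'],s['t'])
for l in ['carrier','carrier_hook','carrier_handle','carrier_label','rail','load','reader','head_back','start_top','tube_rack','small_rack','spray','waste_tub','pen_cup']:
    for c in ['scene','top']:
        r=nets.pinpoint(c,l); print(l,c,[(np.round(x['centre'],3).tolist(),round(x['confidence'],2)) for x in r[:2]])
E
```

```text
pics
[ 0.2318 -0.6335  0.2257] [ 3.1401 -0.0002 -2.7909] 0.08757161039722652 0.1
carrier scene [([0.472, -0.012, -0.002], 0.88)]
carrier top [([0.469, -0.009, 0.004], 0.78)]
carrier_hook scene [([0.473, -0.009, 0.144], 0.84)]
carrier_hook top [([0.47, -0.006, 0.145], 0.77)]
carrier_handle scene [([0.469, -0.009, 0.177], 0.94)]
carrier_handle top [([0.474, -0.006, 0.175], 0.84), ([0.632, -0.031, 0.0], 0.54)]
carrier_label scene [([0.454, -0.008, 0.06], 0.61)]
carrier_label top [([0.454, -0.013, 0.059], 0.9)]
rail scene [([0.631, -0.029, -0.0], 0.62)]
rail top [([0.632, -0.028, 0.002], 0.82)]
load scene [([0.642, -0.201, 0.002], 0.92)]
load top [([0.641, -0.197, 0.002], 0.73)]
reader scene [([0.629, 0.16, 0.002], 0.88), ([0.469, -0.011, -0.004], 0.18)]
reader top [([0.626, 0.161, -0.002], 0.72)]
head_back scene [([0.487, 0.156, 0.113], 0.67)]
head_back top [([0.495, 0.16, 0.111], 0.6)]
start_top scene []
start_top top [([0.44, 0.156, 0.032], 0.4), ([0.628, -0.432, -0.0], 0.36)]
tube_rack scene [([0.546, 0.414, 0.001], 0.64), ([0.624, -0.436, -0.001], 0.57)]
tube_rack top [([0.545, 0.41, -0.001], 0.92)]
small_rack scene [([0.762, 0.038, 0.003], 0.79), ([0.738, 0.195, -0.002], 0.39)]
small_rack top [([0.469, -0.009, 0.003], 0.55)]
spray scene [([0.624, -0.434, -0.0], 0.92)]
spray top [([0.625, -0.428, 0.0], 0.93), ([0.452, -0.012, 0.058], 0.3)]
waste_tub scene [([0.455, -0.392, -0.002], 0.73)]
waste_tub top [([0.462, -0.39, -0.003], 0.57)]
pen_cup scene [([0.737, 0.198, -0.001], 0.72), ([0.633, -0.027, -0.003], 0.32)]
pen_cup top [([0.737, 0.19, -0.002], 0.92)]
```

View pics/s1.png

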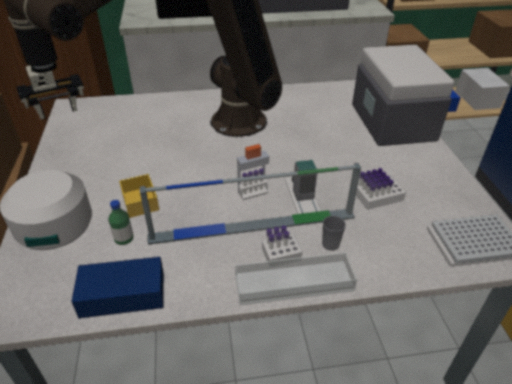

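View pics/t1.png

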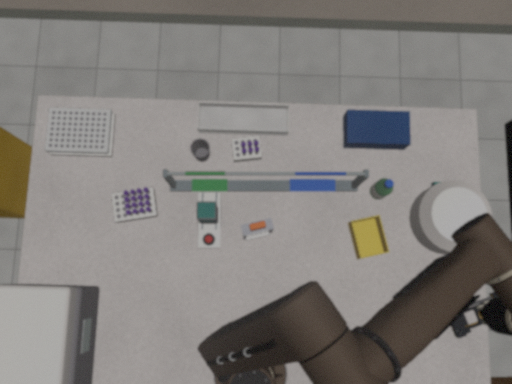

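The scene picture (seen from behind the rail) shows the carrier with its orange handle at (253,152). The blue bar and plate are at about (200,185)/(200,230), the green ones at about (310,175)/(312,217), and the head is at (304,178). In the top picture the handle is at (258,226), the head at (207,211), the button at (208,239), and the blue and green plates at (313,185) and (209,185). The network values agree with this, and the carrier's labels already face the robot. I'll move above the carrier for a close look.

```bash
python3 -m creep '{"translation":[[10,40,20],[15,40,20],[15,40,20],[15,40,20],[15,40,15],[15,40,0],[15,40,0],[15,40,0]],"spin":[0.08,0.08,0.08,0.08,0.08,0.08,0.08,0.08],"gripper":[1,1,1,1,1,1,1,1]}' 10
python3 -m creep '{"translation":[[15,40,0],[15,40,0],[15,40,0],[15,40,0],[15,40,0],[15,40,0],[13,40,0],[0,26,0]],"spin":[0.08,0.08,0.08,0.08,0.08,0.08,0.08,0.08],"gripper":[1,1,1,1,1,1,1,1]}'
python3 - <<'E'
from h import *
np.set_printoptions(precision=4,suppress=True)
f=save('wrist','w1.png')
s=get_state();print(s['eef_pos'],s['ee_rot'],s['t'])
for l in ['carrier_handle','carrier_hook','carrier_label','start_top','head_back','load','reader','rail']:
    r=nets.pinpoint('wrist',l); print(l,[(np.round(x['centre'],4).tolist(),round(x['confidence'],2)) for x in r[:1]])
# rail bar from top+scene: blue/green segments on bar, orange handle
for c in ['top','scene','wrist']:
    f=cams.grab_frame(c);h=cv2.cvtColor(f['img'],cv2.COLOR_RGB2HSV)
    for n,lo,hi in [('blue',(105,120,60),(125,255,255)),('green',(50,100,40),(80,255,255)),('orange',(3,130,120),(18,255,255))]:
        m=cv2.inRange(h,lo,hi);k,_,st,ce=cv2.connectedComponentsWithStats(m)
        for i in range(1,k):
            if st[i][4]>25:
                pts=np.argwhere(_==i)[:,::-1].astype(np.int32);print(c,n,ce[i],st[i],cv2.minAreaRect(pts))
E
```

```text
t: 2.3
eef_pos: [0.3471, -0.3123, 0.322]
ee_rot: [-3.14, 0.0, -2.148]
force: [1.8, -0.0, -0.1]
width: 0.0878
gripper_force: 0.0
t: 3.1
eef_pos: [0.4508, -0.0054, 0.3215]
ee_rot: [-3.141, 0.0, -1.506]
force: [0.7, -1.0, -0.5]
width: 0.0877
gripper_force: 0.0
[ 0.4505 -0.0037  0.3215] [-3.1412  0.0009 -1.5009] 3.15
carrier_handle [([0.4711, -0.011, 0.1796], 0.93)]
carrier_hook [([0.4646, -0.0049, 0.1441], 0.57)]
carrier_label [([0.4563, -0.0112, 0.0597], 0.68)]
start_top [([0.4356, 0.1522, 0.0336], 0.47)]
head_back [([0.4892, 0.1584, 0.1129], 0.59)]
load []
reader [([0.6266, 0.1621, -0.0025], 0.8)]
rail [([0.6355, -0.0311, 0.0023], 0.64)]
top blue [379.6152 126.7931] [ 347  111   62   33 1653] ((377.7707214355469, 127.4203872680664), (61.31804656982422, 31.0516300201416), 2.0454084873199463)
top blue [320. 173.] [297 173  47   1  47] ((320.0, 173.0), (46.0, 0.0), 180.0)
top blue [312.1273 184.5556] [291 180  44  10 432] ((312.5, 184.5), (9.0, 43.0), 90.0)
top blue [388.175 183.525] [385 180   7   8  40] ((388.300048828125, 183.59999084472656), (6.7082037925720215, 6.260990142822266), 6
[... 1638 characters left out ...]
e [252.28 147.46] [246 145  14   6  50] ((252.3529815673828, 147.41177368164062), (3.395498514175415, 13.581995010375977), 75.96376037597656)
wrist blue [27.8567 19.751 ] [ 16   0  24  42 719] ((27.709999084472656, 20.469999313354492), (43.84061813354492, 17.677669525146484), 81.8698959350586)
wrist blue [121.4243  32.9843] [ 102    0   39   68 2232] ((121.033203125, 33.49778366088867), (69.37931823730469, 33.65861129760742), 86.18592071533203)
wrist green [134.4696 227.6093] [123 218  28  29 494] ((136.5, 232.0), (28.0, 27.0), 90.0)
wrist orange [232.5248 185.2968] [ 218  159   30   54 1048] ((232.5364990234375, 185.4915771484375), (52.01750564575195, 20.462217330932617), 77.00537872314453)
```

View pics/w1.png

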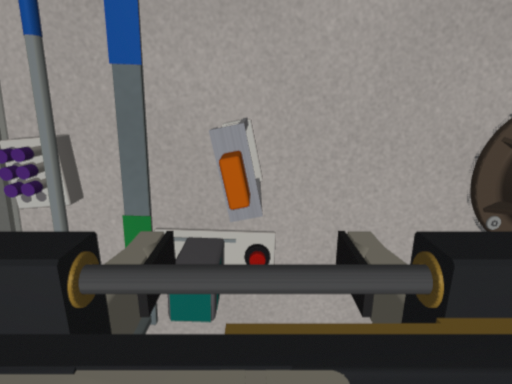

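The wrist picture shows the orange handle at about (234,181) on the plate with corners near (211,130), (241,121), (261,215) and (233,221). The carrier is turned relative to the rail. The bar runs from (30,10) to (60,230), and the blue and green plates on the beam start at (124,64) and (138,216).

Run:
```python
from h import *
np.set_printoptions(precision=4,suppress=True)
f=cams.grab_frame('wrist')
for n,uv in [('A',(211,130)),('B',(241,121)),('C',(261,215)),('D',(233,221))]:print(n,ray_z(f,uv,.156))
P=[ray_z(f,u,.156)[:2] for u in [(211,130),(241,121),(261,215),(233,221)]];print('c',np.mean(P,0),'yawlong',[np.arctan2(-(b-a)[0],(b-a)[1]) for a,b in [(P[0],P[3]),(P[1],P[2])]])
# orange top
h=cv2.cvtColor(f['img'],cv2.COLOR_RGB2HSV);m=cv2.inRange(h,(3,130,60),(18,255,255))
pts=np.argwhere(m)[:,::-1].astype(np.float32);q=np.array([ray_z(f,p,.196)[:2]*1000 for p in pts],np.float32);print('orange',cv2.minAreaRect(q), 'cam',-f['R'].T@np.array(f['t']).ravel())
# bar: centre cols in rows, edges by gradient
g=cv2.cvtColor(f['img'],cv2.COLOR_RGB2GRAY).astype(float);S=cv2.cvtColor(f['img'],cv2.COLOR_RGB2HSV)
def edges(r,c0,c1):
    d=np.abs(np.diff(cv2.GaussianBlur(f['img'].astype(np.float32),(3,3),0)[r,c0:c1],axis=0)).sum(1);i=np.argsort(-d)
    a=i[0];b=[j for j in i if abs(j-a)>6][0];return c0+sorted([a,b])[0]+.5,c0+sorted([a,b])[1]+.5
B=[];Bm=[]
for r in range(50,215,8):
    e=edges(r,27+int((r-10)*.13)-10+5,27+int((r-10)*.13)+27);B.append((ray_z(f,((e[0]+e[1])/2,r),.2)[:2],e[1]-e[0]))
    e=edges(r,100,165);Bm.append((ray_z(f,((e[0]+e[1])/2,r),.012)[:2],e[1]-e[0]))
for n,L in [('bar',B),('beam',Bm)]:
    w=np.array([x[1] for x in L]);p=np.array([x[0] for x in L]);ok=abs(w-np.median(w))<3;p=p[ok];k=np.polyfit(p[:,1],p[:,0],1);print(n,len(p),np.median(w),'yaw',np.arctan(-k[0]),'x@y=-.2',np.polyval(k,-.2),'x@0',np.polyval(k,0),'x@.16',np.polyval(k,.16),'res',np.std(p[:,0]-np.polyval(k,p[:,1])))
print('blueend',ray_z(f,(124,64),.012),ray_z(f,(34,35),.2),'greenstart',ray_z(f,(138,216),.012))
t=cams.grab_frame('top');s=cams.grab_frame('scene')
# bar line in top: blue seg ends
print('top blue plate ends',ray_z(t,(290.5,184.5),.012),ray_z(t,(334.5,184.5),.012),'green',ray_z(t,(192.5,184.5),.012),ray_z(t,(225.5,184.5),.012),'bar blue',ray_z(t,(296.5,173),.2),ray_z(t,(343.5,173),.2))
print('scene bar blue',ray_z(s,(166.5,187.5),.2),ray_z(s,(221.5,181.5),.2),'tri blue bar mid',tri([t,s],[(320,173),(193.9,184.2)]))
print('tri handle',tri([f,t],[(234,181),(258,226)]))
```

```text
A [ 0.4965 -0.0561  0.156 ]
B [ 0.467  -0.0666  0.156 ]
C [0.4411 0.0308 0.156 ]
D [0.4709 0.0394 0.156 ]
c [ 0.4689 -0.0131] yawlong [np.float64(0.2621341902507422), np.float64(0.2604924748968254)]
orange ((469.7763366699219, -12.335344314575195), (21.149269104003906, 52.8626594543457), 14.995401382446289) cam [ 0.4541 -0.0843  0.4795]
bar 11 7.0 yaw 0.030314703108143003 x@y=-.2 0.6339494870320361 x@0 0.6278846884845793 x@.16 0.623032849646614 res 0.00023930069423017055
beam 17 30.0 yaw 0.03067373246200401 x@y=-.2 0.6360440952840043 x@0 0.6299074240514986 x@.16 0.624998087065494 res 0.0003123040881166554
blueend [ 0.6357 -0.1254  0.012 ] [ 0.6331 -0.1263  0.2   ] greenstart [0.6264 0.0946 0.012 ]
top blue plate ends [ 0.634  -0.1246  0.012 ] [ 0.6387 -0.2793  0.012 ] green [0.6237 0.219  0.012 ] [0.6272 0.1035 0.012 ] bar blue [ 0.6338 -0.1269  0.2   ] [ 0.6382 -0.2746  0.2   ]
scene bar blue [ 0.6407 -0.2756  0.2   ] [ 0.6364 -0.12    0.2   ] tri blue bar mid [ 0.6362 -0.1997  0.1994]
tri handle [ 0.4683 -0.0104  0.1753]
```

```bash
python3 -m creep '{"translation":[[10,-4,0],[9,-5,0],[0,0,-30],[0,0,-30],[0,0,0],[0,0,0]],"spin":[0.1,0.1,0,0,0,0],"gripper":[1,1,1,1,1,1]}'
python3 - <<'E'
from h import *
np.set_printoptions(precision=4,suppress=True)
s=get_state();print(s['eef_pos'],s['ee_rot'],s['t'])
f=save('wrist','w2.png')
r=nets.pinpoint('wrist','carrier_handle');print([(x['centre'],x['confidence']) for x in r[:1]])
h=cv2.cvtColor(f['img'],cv2.COLOR_RGB2HSV);m=cv2.inRange(h,(3,130,60),(18,255,255))
k,L,st,_=cv2.connectedComponentsWithStats(m);i=1+np.argmax(st[1:,4])
q=np.array([ray_z(f,p,.196)[:2]*1000 for p in np.argwhere(L==i)[:,::-1]],np.float32);print(st[i],cv2.minAreaRect(q))
E
```

```text
t: 4.45
eef_pos: [0.4691, -0.0171, 0.2622]
ee_rot: [3.141, -0.001, -1.311]
force: [0.0, -0.8, 0.6]
width: 0.0877
gripper_force: 0.0
[ 0.4691 -0.0171  0.2622] [ 3.141  -0.0008 -1.3106] 4.45
[([0.4726, -0.0097, 0.1797], 0.67)]
[ 237  177   26   71 1760] ((471.96630859375, -13.551130294799805), (18.420808792114258, 55.14792251586914), 15.17790412902832)
```

```bash
python3 -m creep '{"translation":[[1,4,-20],[0,0,-25],[0,0,-25],[0,0,-15],[0,0,-11],[0,0,0],[0,0,0],[0,0,0]],"spin":[0,0,0,0,0,0,0,0],"gripper":[1,1,1,1,1,1,0,0]}' 35
python3 -m creep '{"translation":[[0,0,0],[0,0,0],[0,0,0],[0,0,0],[0,0,5],[0,0,5],[0,0,5]],"spin":[0,0,0,0,0,0,0],"gripper":[0,0,0,0,0,0,0]}'
```

```text
t: 5.35
eef_pos: [0.4708, -0.0127, 0.1668]
ee_rot: [-3.14, -0.0, -1.311]
force: [1.0, 0.8, 0.2]
width: 0.0769
gripper_force: 0.0
t: 6.05
eef_pos: [0.4701, -0.0128, 0.1812]
ee_rot: [-3.141, -0.0, -1.311]
force: [-0.0, -0.2, -0.6]
width: 0.0214
gripper_force: 0.1
```

```bash
python3 -m creep '{"translation":[[0,0,-8],[0,0,-7],[0,0,0],[0,0,0],[0,0,0]],"spin":[0,0,0,0,0],"gripper":[0,0,0,0,0]}'
python3 -m creep '{"translation":[[0,0,5],[0,0,10],[0,0,10],[0,0,0]],"spin":[0,0,0,0],"gripper":[0,0,0,0]}'
```

```text
t: 6.55
eef_pos: [0.476, -0.0129, 0.1736]
ee_rot: [-3.128, -0.004, -1.307]
force: [-6.5, -1.3, 48.6]
width: 0.0202
gripper_force: 35.3
t: 6.95
eef_pos: [0.4705, -0.0127, 0.1917]
ee_rot: [-3.14, 0.0, -1.311]
force: [0.0, 0.2, -2.6]
width: 0.0197
gripper_force: 34.9
```

```bash
python3 -m creep '{"translation":[[0,0,20],[0,0,20],[0,-15,20],[0,-30,5],[0,-30,5],[0,-30,0],[0,-30,0],[0,-30,0]],"spin":[0,0,-0.06,-0.06,-0.06,-0.052,0,0],"gripper":[0,0,0,0,0,0,0,0]}'
python3 -m creep '{"translation":[[0,-15,0],[0,-10,0],[0,0,0],[0,0,0]],"spin":[0,0,0,0],"gripper":[0,0,0,0]}'
python3 - <<'E'
from h import *
np.set_printoptions(precision=4,suppress=True)
s=get_state();print(s['eef_pos'],s['ee_rot'],s['t'])
a=save('scene','s3.png')['img'];w=save('wrist','w3.png')['img'];t=cams.grab_frame('top')['img']
cr=cv2.resize(a[110:260,110:260],(400,400),interpolation=cv2.INTER_CUBIC)
cv2.imwrite('pics/m3.png',np.hstack([cr,cv2.resize(w,(400,300))[:, :] if 0 else cv2.copyMakeBorder(cv2.resize(w,(400,300)),0,100,0,0,cv2.BORDER_CONSTANT)])[:,:,::-1])
for c in ['scene','top','wrist']:
  for l in ['carrier','carrier_hook','carrier_handle','carrier_label']:
    r=nets.pinpoint(c,l);print(c,l,[(np.round(x['centre'],4).tolist(),round(x['confidence'],2)) for x in r[:1]])
E
```

```text
t: 7.75
eef_pos: [0.4695, -0.1789, 0.2599]
ee_rot: [3.14, 0.0, -1.543]
force: [0.1, 0.1, -2.7]
width: 0.0195
gripper_force: 34.9
t: 8.15
eef_pos: [0.4698, -0.2025, 0.2601]
ee_rot: [3.141, 0.0, -1.543]
force: [-1.1, 0.7, -3.4]
width: 0.0197
gripper_force: 34.9
[ 0.4698 -0.2025  0.2601] [ 3.1408  0.0003 -1.5431] 8.15
scene carrier [([0.4659, -0.1985, 0.0856], 0.81)]
scene carrier_hook [([0.4694, -0.2012, 0.2306], 0.65)]
scene carrier_handle [([0.4727, -0.193, 0.2649], 0.77)]
scene carrier_label [([0.449, -0.1924, 0.1462], 0.73)]
top carrier [([0.4711, -0.1953, 0.0877], 0.56)]
top carrier_hook [([0.4692, -0.1915, 0.2327], 0.67)]
top carrier_handle [([0.4728, -0.1944, 0.2632], 0.79)]
top carrier_label [([0.4527, -0.1965, 0.1431], 0.75)]
wrist carrier []
wrist carrier_hook []
wrist carrier_handle [([0.4748, -0.2001, 0.2674], 0.61)]
wrist carrier_label []
```

View pics/m3.png

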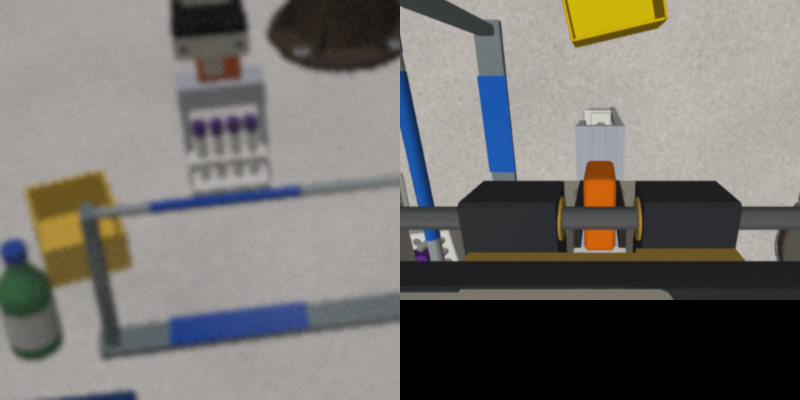

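The composite shows the carrier held upright, caps and base level, at (222,140) of the left half, opposite the blue section. In the wrist view the handle is square between the fingers. The underside is at about 87 mm, so I'll raise it 3 mm and approach the bar.

```bash
python3 -m creep '{"translation":[[20,0,3],[30,0,0],[30,0,0],[30,0,0],[10,0,0],[0,0,0],[0,0,0]],"spin":[0,0,0,0,0,0,0],"gripper":[0,0,0,0,0,0,0]}'
python3 - <<'E'
from h import *
np.set_printoptions(precision=4,suppress=True)
s=get_state();print(s['eef_pos'],s['ee_rot'],s['t'])
a=save('scene','s4.png')['img'];w=save('wrist','w4.png')['img']
cr=cv2.resize(a[130:240,130:240],(400,400),interpolation=cv2.INTER_CUBIC)
cv2.imwrite('pics/m4.png',np.hstack([cr,cv2.copyMakeBorder(cv2.resize(w,(400,300)),0,100,0,0,cv2.BORDER_CONSTANT)])[:,:,::-1])
for c in ['scene','top']:
  for l in ['carrier','carrier_hook','carrier_handle','carrier_label','load','rail']:
    r=nets.pinpoint(c,l);print(c,l,[(np.round(x['centre'],4).tolist(),round(x['confidence'],2)) for x in r[:1]])
E
```

```text
t: 9.6
eef_pos: [0.5893, -0.2029, 0.2631]
ee_rot: [3.14, 0.0, -1.543]
force: [-0.8, -0.1, -2.5]
width: 0.02
gripper_force: 35.0
[ 0.5893 -0.2029  0.2631] [ 3.1404  0.0002 -1.543 ] 9.6
scene carrier [([0.5881, -0.1952, 0.0875], 0.91)]
scene carrier_hook [([0.591, -0.1992, 0.2327], 0.67)]
scene carrier_handle [([0.5901, -0.198, 0.2662], 0.81)]
scene carrier_label [([0.5708, -0.1897, 0.1515], 0.6)]
scene load [([0.6407, -0.2027, -0.0012], 0.84)]
scene rail [([0.6344, -0.0261, 0.0005], 0.92)]
top carrier [([0.4711, -0.1953, 0.0877], 0.56)]
top carrier_hook [([0.4692, -0.1915, 0.2327], 0.67)]
top carrier_handle [([0.4728, -0.1944, 0.2632], 0.79)]
top carrier_label [([0.4527, -0.1965, 0.1431], 0.75)]
top load [([0.6391, -0.1949, -0.0003], 0.74)]
top rail []
```

View pics/m4.png

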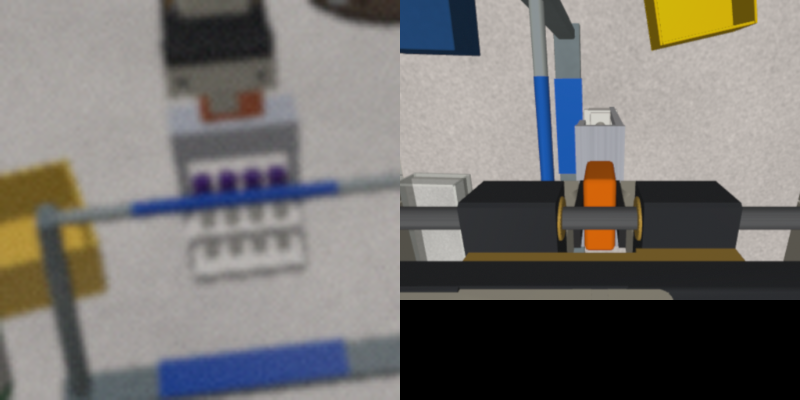

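The bar passes in front of the caps, and the plate and lip are above it. The wrist view shows the blue bar at (543,130) and the plate edges at x = 576 to 624 in the composite. I'll work out the remaining distance from the bar's edges.

Run:
```python
from h import *
np.set_printoptions(precision=4,suppress=True)
f=cams.grab_frame('wrist');h=cv2.cvtColor(f['img'],cv2.COLOR_RGB2HSV);m=cv2.inRange(h,(105,120,60),(125,255,255))
for r in range(105,226,15):
    c=np.where(m[r,150:250])[0]+150
    sp=np.split(c,np.where(np.diff(c)>2)[0]+1)
    print(r,[(int(x[0]),int(x[-1])) for x in sp if len(x)>3], ray_z(f,((sp[0][0]+sp[0][-1])/2,r),.2), round(1000*np.linalg.norm(ray_z(f,(sp[0][0]-.5,r),.2)-ray_z(f,(sp[0][-1]+.5,r),.2)),1))
c=np.where(m[:,178:182].any(1))[0];print('blue rows',c.min(),c.max())
# plate edges and orange edges
g=cv2.cvtColor(f['img'],cv2.COLOR_RGB2GRAY).astype(int)
print(g[180,215:300].tolist()); print(g[215,215:300].tolist())
for u,r in[(225,162),(286,162)]:print(ray_z(f,(u,r),.245))
o=cv2.inRange(h,(3,130,60),(18,255,255))
for r in (230,260,290):
    c=np.where(o[r])[0];print(r,c.min(),c.max(),ray_z(f,((c.min()+c.max())/2,r),.285))
```

```text
105 [(173, 190), (198, 232)] [ 0.641  -0.2763  0.2   ] 12.0
120 [(174, 191), (199, 233)] [ 0.6407 -0.2665  0.2   ] 12.2
135 [(175, 192), (200, 233)] [ 0.6404 -0.2565  0.2   ] 12.3
150 [(176, 193), (201, 233)] [ 0.64   -0.2462  0.2   ] 12.5
165 [(178, 194), (202, 223)] [ 0.6393 -0.2357  0.2   ] 12.0
180 [(179, 194), (202, 223)] [ 0.6393 -0.2248  0.2   ] 11.4
195 [(180, 195), (203, 223)] [ 0.639  -0.2137  0.2   ] 11.6
210 [(181, 196), (204, 224)] [ 0.6386 -0.2023  0.2   ] 11.7
225 [(182, 197)] [ 0.6382 -0.1905  0.2   ] 11.9
blue rows 98 221
[80, 81, 80, 80, 80, 80, 81, 84, 103, 139, 164, 166, 167, 166, 167, 165, 164, 166, 168, 168, 168, 168, 168, 167, 166, 166, 165, 164, 162, 162, 162, 161, 161, 164, 166, 168, 168, 165, 164, 165, 166, 167, 167, 167, 167, 165, 163, 160, 160, 162, 165, 167, 166, 165, 164, 163, 165, 166, 166, 164, 161, 160, 162, 164, 166, 168, 166, 164, 165, 166, 167, 168, 173, 180, 180, 178, 176, 176, 177, 179, 181, 180, 179, 178, 178]
[80, 81, 80, 79, 80, 80, 79, 80, 82, 103, 140, 164, 167, 166, 168, 167, 166, 165, 167, 168, 167, 163, 139, 85, 74, 75, 77, 78, 79, 79, 79, 79, 80, 79, 79, 79, 79, 79, 79, 79, 79, 79, 79, 79, 80, 79, 79, 80, 80, 80, 80, 80, 80, 80, 80, 78, 76, 76, 94, 129, 159, 161, 163, 166, 169, 168, 166, 167, 168, 169, 170, 174, 184, 189, 192, 190, 186, 185, 185, 185, 186, 187, 187, 185, 183]
[ 0.6078 -0.2467  0.245 ]
[ 0.5737 -0.2476  0.245 ]
230 235 275 [ 0.5904 -0.2227  0.285 ]
260 234 276 [ 0.59   -0.2075  0.285 ]Traceback (most recent call last):
  File "<stdin>", line 15, in <module>
    return umr_minimum(a, axis, None, out, keepdims, initial, where)
ValueError: zero-size array to reduction operation minimum which has no identity
```

```bash
python3 -m creep '{"translation":[[15,0,0],[18,0,0],[15,0,0],[0,0,0],[0,0,-8],[0,0,-8],[0,0,0],[0,0,0]],"spin":[0,0,0,0,0,0,0,0],"gripper":[0,0,0,0,0,0,0,0]}'
python3 - <<'E'
from h import *
np.set_printoptions(precision=4,suppress=True)
s=get_state();print(s['eef_pos'],s['force'])
f=save('wrist','w5.png');h=cv2.cvtColor(f['img'],cv2.COLOR_RGB2HSV);m=cv2.inRange(h,(105,120,60),(125,255,255))
for r in range(105,226,15):
    c=np.where(m[r,150:290])[0]+150
    sp=np.split(c,np.where(np.diff(c)>2)[0]+1)
    print(r,[(int(x[0]),int(x[-1])) for x in sp if len(x)>3],[ray_z(f,((x[0]+x[-1])/2,r),.2)[:2] for x in sp if len(x)>3])
a=save('scene','s5.png')['img']
cr=cv2.resize(a[130:240,130:240],(400,400),interpolation=cv2.INTER_CUBIC)
cv2.imwrite('pics/m5.png',np.hstack([cr,cv2.copyMakeBorder(cv2.resize(f['img'],(400,300)),0,100,0,0,cv2.BORDER_CONSTANT)])[:,:,::-1])
E
```

```text
t: 11.15
eef_pos: [0.6373, -0.203, 0.2474]
ee_rot: [3.141, -0.0, -1.543]
force: [0.3, -0.4, -1.0]
width: 0.0197
gripper_force: 35.0
[ 0.6373 -0.203   0.2474] [ 0.3077 -0.3893 -0.9864]
105 [(236, 271)] [array([ 0.6402, -0.2778])]
120 [(236, 271)] [array([ 0.64  , -0.2687])]
135 [(237, 271)] [array([ 0.6394, -0.2594])]
150 [(244, 261)] [array([ 0.6402, -0.2499])]
165 [] []
180 [] []
195 [] []
210 [] []
225 [] []
```

View pics/m5.png

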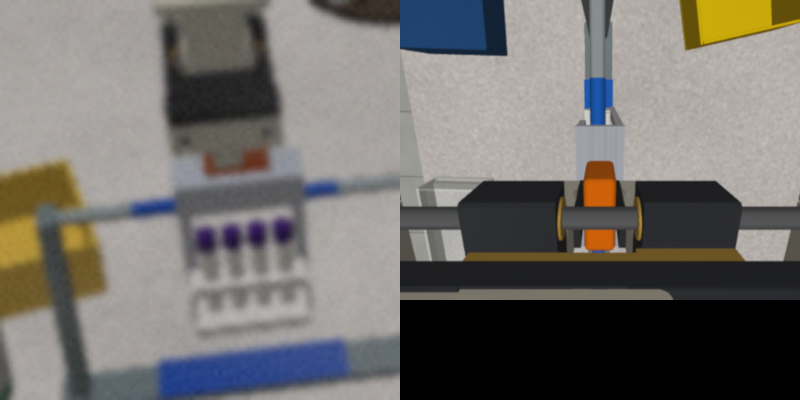

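The bar now disappears under the plate: blue shows on both sides at (150,208) and (322,188), and in the wrist view it runs centrally under the plate at (598,110). The lip is in front of the bar, so I'll lower it gently.

```bash
python3 -m creep '{"translation":[[1,0,-5],[0,0,-5],[0,0,-3],[0,0,0],[0,0,0]],"spin":[0,0,0,0,0],"gripper":[0,0,0,0,0]}'
python3 -m creep '{"translation":[[0,0,-1],[0,0,-1],[0,0,0]],"spin":[0,0,0],"gripper":[0,0,0]}'
```

```text
t: 11.75
eef_pos: [0.6389, -0.2029, 0.2344]
ee_rot: [3.141, -0.0, -1.543]
force: [0.6, 0.6, -3.1]
width: 0.0196
gripper_force: 35.0
t: 12.05
eef_pos: [0.6389, -0.2028, 0.2325]
ee_rot: [3.141, 0.0, -1.543]
force: [0.6, -0.4, -2.7]
width: 0.0196
gripper_force: 35.0
```

```bash
python3 -m creep '{"translation":[[0,0,-1],[0,0,-1],[0,0,0]],"spin":[0,0,0],"gripper":[0,0,0]}'
python3 -m creep '{"translation":[[0,0,-1],[0,0,-1],[0,0,0]],"spin":[0,0,0],"gripper":[0,0,0]}'
```

```text
t: 12.35
eef_pos: [0.6388, -0.2029, 0.2303]
ee_rot: [3.141, 0.0, -1.543]
force: [-0.2, -0.2, -2.8]
width: 0.0199
gripper_force: 35.0
t: 12.65
eef_pos: [0.639, -0.2028, 0.2298]
ee_rot: [-3.141, -0.0, -1.542]
force: [-3.1, 2.5, 4.7]
width: 0.0198
gripper_force: 35.0
```

```bash
python3 -m creep '{"translation":[[0,0,1],[0,0,0],[0,0,0],[0,0,0],[0,0,0],[0,0,0],[0,0,0],[0,0,0]],"spin":[0,0,0,0,0,0,0,0],"gripper":[0,0.7,0.7,0.7,0.7,0.7,0.7,0.7]}'
python3 -m creep '{"translation":[[0,0,10],[0,0,10],[0,0,0],[0,0,0],[0,0,0]],"spin":[0,0,0,0,0],"gripper":[0.7,0.7,0.7,0.7,0.7]}'
python3 - <<'E'
from h import *
np.set_printoptions(precision=4,suppress=True)
f=save('wrist','w6.png')
a=save('scene','s6.png')['img']
cr=cv2.resize(a[130:240,130:240],(400,400),interpolation=cv2.INTER_CUBIC)
cv2.imwrite('pics/m6.png',np.hstack([cr,cv2.copyMakeBorder(cv2.resize(f['img'],(400,300)),0,100,0,0,cv2.BORDER_CONSTANT)])[:,:,::-1])
for c in ['scene','top','wrist']:
  cams.grab_frame(c)
  for l in ['carrier','carrier_hook','carrier_handle','carrier_label','load']:
    r=nets.pinpoint(c,l);print(c,l,[(np.round(x['centre'],4).tolist(),round(x['confidence'],2)) for x in r[:1]])
E
```

```text
t: 13.45
eef_pos: [0.6389, -0.2029, 0.2295]
ee_rot: [3.142, 0.0, -1.543]
force: [-0.2, 0.6, 0.4]
width: 0.0609
gripper_force: 0.0
t: 13.95
eef_pos: [0.6388, -0.2028, 0.2494]
ee_rot: [3.141, 0.0, -1.543]
force: [0.2, 0.4, -0.2]
width: 0.0614
gripper_force: 0.0
scene carrier [([0.6364, -0.1991, 0.0548], 0.8)]
scene carrier_hook [([0.6372, -0.1984, 0.1997], 0.75)]
scene carrier_handle [([0.638, -0.1956, 0.233], 0.71)]
scene carrier_label [([0.6221, -0.1935, 0.1145], 0.84)]
scene load [([0.6409, -0.1993, 0.0008], 0.69)]
top carrier [([0.6405, -0.1941, 0.0586], 0.73)]
top carrier_hook [([0.6362, -0.1943, 0.2009], 0.56)]
top carrier_handle [([0.6436, -0.1949, 0.2305], 0.7)]
top carrier_label [([0.6188, -0.1973, 0.1165], 0.86)]
top load [([0.6393, -0.2013, 0.0022], 0.49)]
wrist carrier []
wrist carrier_hook [([0.4529, -0.3924, -0.0056], 0.38)]
wrist carrier_handle [([0.6408, -0.1974, 0.2371], 0.67)]
wrist carrier_label []
wrist load []
```

View pics/m6.png

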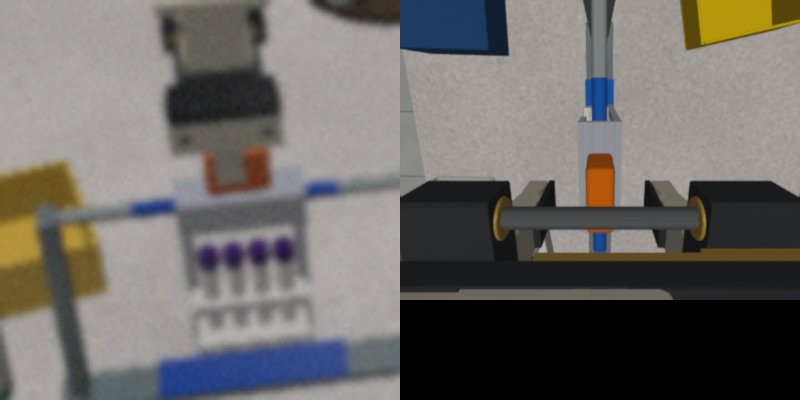

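The carrier hangs free and upright inside the blue section, with blue showing on both sides at (152,208) and (322,188). The fingers are open and clear of the handle. Now I'll grip it lightly again and slide it along the bar.

```bash
python3 -m creep '{"translation":[[0,0,-10],[0,0,-10],[0,0,0],[0,0,0],[0,0,0],[0,0,0],[0,0,0],[0,0,0]],"spin":[0,0,0,0,0,0,0,0],"gripper":[0.7,0.7,0,0,0,0,0,0]}' 10
python3 -m creep '{"translation":[[0,0,0],[0,0,0],[0,0,0],[0,5,0],[0,8,0],[0,0,0]],"spin":[0,0,0,0,0,0],"gripper":[0,0,0,0,0,0]}' 10
```

```text
t: 15.75
eef_pos: [0.639, -0.2029, 0.2298]
ee_rot: [-3.141, -0.0, -1.543]
force: [1.1, -0.3, 0.9]
width: 0.0196
gripper_force: 10.0
t: 16.35
eef_pos: [0.6391, -0.1889, 0.2298]
ee_rot: [-3.141, 0.0, -1.542]
force: [-0.8, 1.2, 3.4]
width: 0.0199
gripper_force: 10.0
```

```bash
python3 -m creep '{"translation":[[-1,15,0],[-1,20,0],[0,20,0],[-1,20,0],[-1,20,0],[0,20,0],[-1,20,0],[0,20,0]],"spin":[0,0,0,0,0,0,0,0],"gripper":[0,0,0,0,0,0,0,0]}'
python3 -m creep '{"translation":[[-1,20,0],[-1,20,0],[0,20,0],[-1,20,0],[-1,20,0],[0,20,0],[-1,15,0],[0,0,0]],"spin":[0,0,0,0,0,0,0,0],"gripper":[0,0,0,0,0,0,0,0]}'
python3 - <<'E'
from h import *
np.set_printoptions(precision=4,suppress=True)
for c in ['scene','top','wrist']:
  cams.grab_frame(c)
  for l in ['carrier','carrier_hook','carrier_handle','carrier_label','reader']:
    r=nets.pinpoint(c,l);print(c,l,[(np.round(x['centre'],4).tolist(),round(x['confidence'],2)) for x in r[:1]])
f=save('wrist','w7.png');h=cv2.cvtColor(f['img'],cv2.COLOR_RGB2HSV);m=cv2.inRange(h,(50,100,40),(80,255,255))
a=save('scene','s7.png')['img']
cr=cv2.resize(a[130:240,240:350],(400,400),interpolation=cv2.INTER_CUBIC)
cv2.imwrite('pics/m7.png',np.hstack([cr,cv2.copyMakeBorder(cv2.resize(f['img'],(400,300)),0,100,0,0,cv2.BORDER_CONSTANT)])[:,:,::-1])
E
```

```text
t: 17.15
eef_pos: [0.6336, -0.0339, 0.2298]
ee_rot: [-3.142, -0.0, -1.543]
force: [1.0, -3.2, 2.6]
width: 0.0196
gripper_force: 10.0
t: 17.95
eef_pos: [0.6287, 0.1028, 0.2298]
ee_rot: [-3.141, 0.002, -1.541]
force: [-2.1, 4.3, 3.2]
width: 0.0203
gripper_force: 10.0
scene carrier [([0.6262, 0.1067, 0.0542], 0.71)]
scene carrier_hook [([0.6283, 0.1069, 0.1963], 0.69)]
scene carrier_handle [([0.628, 0.1084, 0.2334], 0.58)]
scene carrier_label [([0.6119, 0.1118, 0.1166], 0.89)]
scene reader [([0.6277, 0.1593, -0.0005], 0.63)]
top carrier [([0.632, 0.1064, 0.058], 0.58)]
top carrier_hook [([0.6262, 0.1079, 0.1986], 0.74)]
top carrier_handle [([0.6321, 0.1086, 0.2317], 0.5)]
top carrier_label [([0.6103, 0.1094, 0.1142], 0.68)]
top reader [([0.6275, 0.1626, -0.0029], 0.81)]
wrist carrier []
wrist carrier_hook []
wrist carrier_handle [([0.6335, 0.1051, 0.2322], 0.6)]
wrist carrier_label []
wrist reader [([0.6355, -0.0293, -0.0014], 0.23)]
```

View pics/m7.png

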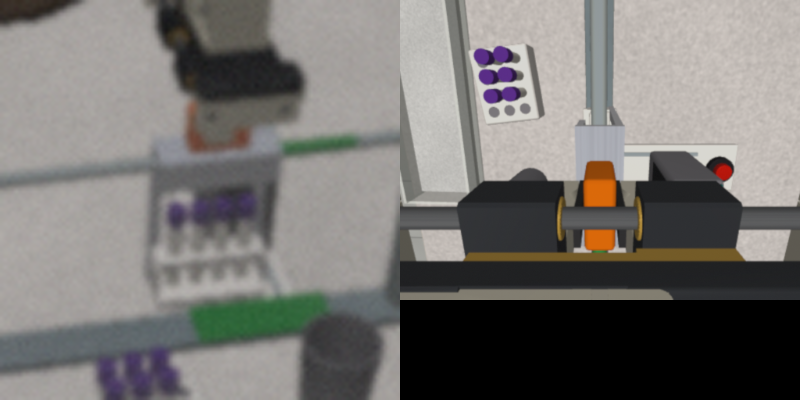

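The carrier is upright on the bar with its right plate edge on the green section, seen at (282,146) to (355,140). I'll slide it about 50 mm further, then measure the strip of green left uncovered in the wrist view.

```bash
python3 -m creep '{"translation":[[-1,15,0],[0,15,0],[-1,12,0],[0,8,0],[0,0,0],[0,0,0]],"spin":[0,0,0,0,0,0],"gripper":[0,0,0,0,0,0]}'
python3 - <<'E'
from h import *
np.set_printoptions(precision=4,suppress=True)
f=save('wrist','w8.png');s=save('scene','s8.png')
h=cv2.cvtColor(f['img'],cv2.COLOR_RGB2HSV);m=cv2.inRange(h,(50,90,30),(90,255,255))
k,L,st,ce=cv2.connectedComponentsWithStats(m)
print([(st[i].tolist()) for i in range(1,k) if st[i][4]>15])
for c in (248,254,260): print(c,f['img'][125:175,c].tolist())
a=f['img'][80:230,180:330];cv2.imwrite('pics/m8.png',np.hstack([cv2.resize(a,(400,400),interpolation=cv2.INTER_CUBIC),cv2.resize(s['img'][130:240,250:360],(400,400),interpolation=cv2.INTER_CUBIC)])[:,:,::-1])
E
```

```text
t: 19.55
eef_pos: [0.6265, 0.1495, 0.2297]
ee_rot: [3.141, -0.002, -1.543]
force: [-0.9, 1.0, 6.6]
width: 0.0199
gripper_force: 10.0
[[235, 126, 8, 12, 84], [263, 126, 10, 11, 101], [243, 147, 20, 13, 232], [352, 179, 68, 59, 3330], [245, 321, 18, 2, 36]]
248 [[151, 160, 160], [152, 160, 160], [151, 160, 160], [152, 160, 160], [152, 160, 161], [151, 159, 160], [152, 160, 161], [152, 159, 161], [152, 160, 161], [152, 160, 161], [152, 159, 160], [152, 160, 160], [151, 160, 161], [152, 159, 160], [152, 160, 160], [152, 160, 160], [151, 159, 160], [151, 159, 160], [152, 160, 160], [151, 160, 160], [152, 160, 160], [149, 159, 158], [121, 150, 131], [54, 139, 76], [33, 140, 66], [33, 140, 66], [33, 140, 66], [33, 140, 66], [33, 140, 66], [33, 140, 65], [32, 140, 66], [35, 141, 67], [34, 140, 66], [43, 139, 70], [85, 134, 94], [122, 129, 123], [149, 149, 154], [172, 174, 182], [175, 177, 185], [175, 176, 185], [175, 177, 185], [175, 177, 184], [175, 177, 184], [175, 177, 185], [175, 177, 185], [175, 177, 185], [175, 178, 185], [175, 178, 185], [175, 178, 185], [176, 177, 185]]
254 [[152, 16
[... 946 characters left out ...]
, 135, 132], [130, 135, 131], [130, 135, 132], [130, 135, 132], [130, 135, 132], [130, 135, 132], [130, 135, 132], [130, 135, 132], [130, 135, 132], [130, 135, 132], [130, 135, 131], [130, 135, 132], [130, 135, 131], [129, 134, 130], [117, 131, 120], [83, 124, 93], [40, 117, 60], [28, 116, 54], [27, 116, 54], [27, 116, 54], [26, 116, 54], [28, 116, 55], [27, 116, 54], [29, 116, 55], [28, 116, 55], [28, 116, 54], [40, 117, 60], [88, 120, 93], [125, 126, 125], [149, 150, 155], [172, 175, 182], [175, 177, 185], [175, 177, 185], [175, 177, 185], [176, 178, 186], [176, 177, 185], [176, 177, 186], [175, 177, 185], [176, 177, 185], [176, 177, 185], [176, 177, 186], [176, 178, 185], [176, 177, 185]]
```

View pics/m8.png

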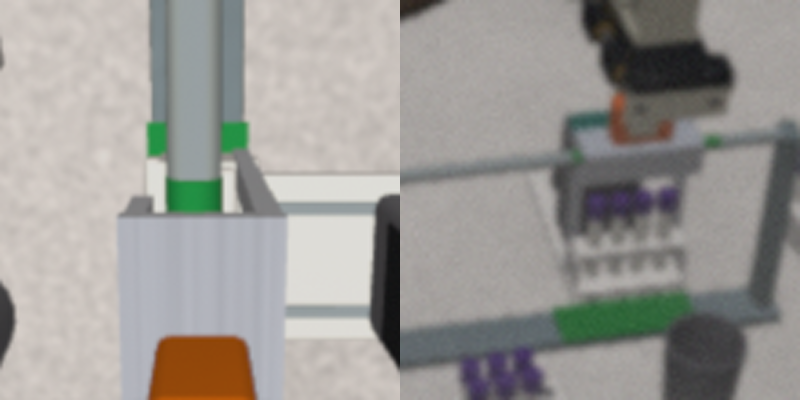

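Run:
```python
from h import *
f=cams.grab_frame('wrist')
print(ray_z(f,(253,147.3),.206),'plate top edge',ray_z(f,(253,161),.212),'bottom edge',ray_z(f,(253,158.8),.206),'cam',-f['R'].T@np.array(f['t']).ravel())
print(get_state()['eef_pos'])
```

```text
[0.62893689 0.09762022 0.206     ] plate top edge [0.62873691 0.10443685 0.212     ] bottom edge [0.62877339 0.10420846 0.206     ] cam [0.62859565 0.07378796 0.38762642]
[0.6265097  0.14945448 0.22969715]
```

The wrist crop shows 33 px of green at (195,195) before the plate edge, which is 6.6 mm uncovered against the 12 mm wanted. The scene crop agrees, with more green on the far side at (712,140). It needs 5.5 mm more.

```bash
python3 -m creep '{"translation":[[0,2.5,0],[0,3,0],[0,0,0],[0,0,0]],"spin":[0,0,0,0],"gripper":[0,0,0,0]}'
python3 - <<'E'
from h import *
f=cams.grab_frame('wrist');im=f['img'].astype(int);col=im[130:175,253]
sat=col[:,1]-col[:,0];g=np.where(sat>55)[0]+130;print(g.min(),g.max());d=np.where(col[:,2]>165)[0]+130;
pt=[r for r in d if r>g.max()][0];print(pt)
a=ray_z(f,(253,g.min()-.7),.206)[1];b=ray_z(f,(253,pt-.5),.212)[1];print(a,b,b-a,get_state()['eef_pos'])
E
```

```text
t: 20.1
eef_pos: [0.6265, 0.1537, 0.2297]
ee_rot: [3.14, -0.003, -1.543]
force: [-1.2, -2.9, 5.8]
width: 0.0197
gripper_force: 10.0
141 159
162
0.097863794934092 0.108922227287671 0.011058432353578992 [0.62647996 0.15368016 0.22969448]
```

```bash
python3 -m creep '{"translation":[[0,1,0],[0,0,0],[0,0,0],[0,0,0],[0,0,0],[0,0,0],[0,0,0]],"spin":[0,0,0,0,0,0,0],"gripper":[0,0,0.7,0.7,0.7,0.7,0.7]}'
python3 -m creep '{"translation":[[0,0,10],[0,0,20],[0,0,20],[0,0,0],[0,0,0],[0,0,0]],"spin":[0,0,0,0,0,0],"gripper":[0.7,0.7,0.7,0.7,0.7,0.7]}'
python3 - <<'E'
from h import *
f=save('wrist','w9.png');s=save('scene','s9.png');st=get_state();print(st['eef_pos'],st['ee_rot'])
im=f['img'];g=cv2.inRange(cv2.cvtColor(im,cv2.COLOR_RGB2HSV),(50,90,30),(90,255,255))
for c in (247,250,253,256):
    r=np.where(g[:,c])[0];r=r[r<300];sp=np.split(r,np.where(np.diff(r)>1)[0]+1)
    print(c,[(x[0],x[-1]) for x in sp if len(x)>2],[(round(ray_z(f,(c,x[0]-.5),.206)[1],4),round(ray_z(f,(c,x[-1]+1),.209)[1],4)) for x in sp if len(x)>2])
cv2.imwrite('pics/m9.png',np.hstack([cv2.resize(im,(400,300)),cv2.resize(s['img'][130:240,250:360],(300,300),interpolation=cv2.INTER_CUBIC)])[:,:,::-1])
for c in ['scene','top','wrist']:
  cams.grab_frame(c)
  for l in ['carrier','carrier_hook','carrier_label','reader','head_back','start_top']:
    r=nets.pinpoint(c,l);print(c,l,[(np.round(x['centre'],4).tolist(),round(x['confidence'],2)) for x in r[:1]])
E
```

```text
t: 20.85
eef_pos: [0.6268, 0.1567, 0.2293]
ee_rot: [3.141, -0.0, -1.543]
force: [-0.7, 0.2, 0.3]
width: 0.0539
gripper_force: 0.0
t: 21.45
eef_pos: [0.6266, 0.1566, 0.2791]
ee_rot: [3.141, -0.0, -1.543]
force: [0.3, -0.1, -0.8]
width: 0.0618
gripper_force: 0.0
[0.62658073 0.15653416 0.27880139] [ 3.14034137e+00 -5.20998386e-04 -1.54275853e+00]
247 [(np.int64(129), np.int64(144))] [(np.float64(0.0981), np.float64(0.1094))]
250 [(np.int64(129), np.int64(144))] [(np.float64(0.098), np.float64(0.1093))]
253 [(np.int64(129), np.int64(144))] [(np.float64(0.098), np.float64(0.1093))]
256 [(np.int64(129), np.int64(144))] [(np.float64(0.0979), np.float64(0.1092))]
scene carrier [([0.6246, 0.1602, 0.0503], 0.72)]
scene carrier_hook [([0.6276, 0.1578, 0.1974], 0.91)]
scene carrier_label [([0.61, 0.1647, 0.1143], 0.74)]
scene reader [([0.6274, 0.1616, 0.0014], 0.93)]
scene head_back [([0.4868, 0.1577, 0.1107], 0.68)]
scene start_top [([0.4868, 0.1556, 0.1103], 0.59)]
top carrier [([0.6251, -0.4309, 0.0011], 0.59)]
top carrier_hook [([0.6231, 0.1627, 0.1974], 0.48)]
top carrier_label [([0.6082, 0.1595, 0.1144], 0.63)]
top reader [([0.6265, 0.161, -0.003], 0.63)]
top head_back [([0.494, 0.1602, 0.1117], 0.96)]
top start_top [([0.4402, 0.156, 0.0327], 0.4)]
wrist carrier []
wrist carrier_hook [([0.7409, 0.1938, -0.0035], 0.74)]
wrist carrier_label []
wrist reader []
wrist head_back [([0.4909, 0.158, 0.1122], 0.58)]
wrist start_top [([0.4384, 0.1513, 0.0345], 0.48)]
```

View pics/m9.png

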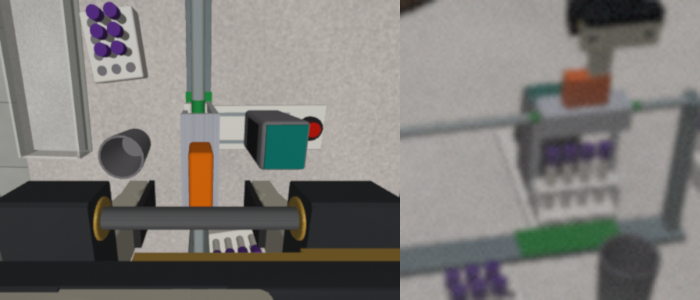

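The carrier hangs centred: about 11.4 mm of green shows on the near side in the wrist view at (198,107), and the far side looks equal at (637,107) in the scene crop. The head is at (280,140) and the button at (312,128). Next I retreat, close the fingers, turn a quarter and go behind the head.

```bash
python3 -m creep '{"translation":[[0,0,20],[-10,0,15],[-20,0,0],[-20,0,0],[-20,0,0],[-20,0,0],[-20,0,0],[-20,0,0]],"spin":[0,0,0.14,0.14,0.14,0.14,0.14,0.14],"gripper":[0.7,0.7,0.7,0.7,0,0,0,0]}' 10
python3 -c "
from h import *
print(get_state()['q'])"
```

```text
t: 23.4
eef_pos: [0.4957, 0.1565, 0.3153]
ee_rot: [-3.14, -0.0, -0.697]
force: [-0.5, -0.5, 0.7]
width: 0.035
gripper_force: 0.0
[ 6.83707032e-01  5.21870288e-02 -1.79103021e-01 -2.00796508e-05
 -1.33818258e+00  1.90084807e-01]
```

```bash
python3 -m creep '{"translation":[[-15,0,0],[-15,0,0],[-10,0,0],[-2,0,0],[0,0,0],[0,0,0],[0,0,0]],"spin":[0.14,0.14,0.14,0.14,0.14,0.033,0],"gripper":[0,0,0,0,0,0,0]}'
python3 - <<'E'
from h import *
f=save('wrist','w10.png');st=get_state();print(st['eef_pos'],st['ee_rot'],st['q'])
for l in ['head_back','start_top']:
    r=nets.pinpoint('wrist',l);print(l,[(np.round(x['centre'],4).tolist(),round(x['confidence'],2)) for x in r[:1]])
E
```

```text
t: 24.1
eef_pos: [0.4545, 0.1565, 0.3152]
ee_rot: [-3.141, -0.001, 0.031]
force: [0.2, 0.4, -0.3]
width: 0.0007
gripper_force: 0.0
[0.45459847 0.1565905  0.31514868] [-3.14075380e+00 -9.26248888e-04  2.92359758e-02] [ 7.42031242e-01 -1.76581009e-02 -2.50807091e-01 -2.97124133e-05
 -1.33639803e+00  8.58008332e-01]
head_back [([0.4908, 0.159, 0.1126], 0.93)]
start_top [([0.4383, 0.1532, 0.0339], 0.55)]
```

View pics/w10.png

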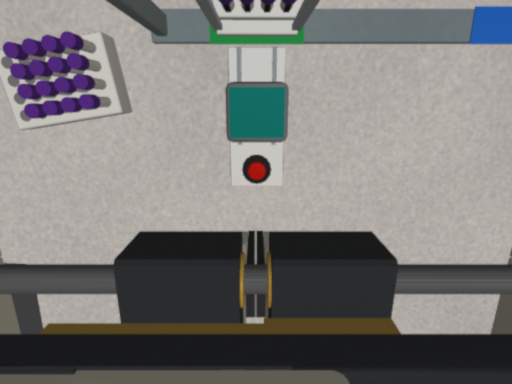

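The wrist picture shows the head's top face with its back edge at row 141 (columns 228 to 287), the red button at (257,169), and the closed fingers. I'll convert these pixels.

Run:
```python
from h import *
f=cams.grab_frame('wrist')
print('back edge',ray_z(f,(228,141),.142),ray_z(f,(287,141),.142),'front',ray_z(f,(228,83),.142),'btn',ray_z(f,(257,170),.034))
```

```text
back edge [0.4911172  0.18472047 0.142     ] [0.49281496 0.12394157 0.142     ] front [0.54761139 0.18495637 0.142     ] btn [0.43946056 0.15279559 0.034     ]
```

```bash
python3 -m creep '{"translation":[[0,-1,-35],[0,0,-40],[0,0,-40],[0,0,-40],[0,0,-35],[0,0,-20],[0,0,0],[0,0,0]],"spin":[0,0,0,0,0,0,0,0],"gripper":[0,0,0,0,0,0,0,0]}' 20
python3 -m creep '{"translation":[[8,0,0],[8,0,0],[6,0,0],[6,0,0],[6,0,0],[0,0,0]],"spin":[0,0,0,0,0,0],"gripper":[0,0,0,0,0,0]}'
```

```text
t: 25.1
eef_pos: [0.4553, 0.1558, 0.1051]
ee_rot: [3.141, -0.0, 0.03]
force: [-0.1, 0.6, -0.3]
width: 0.0007
gripper_force: 0.0
t: 25.7
eef_pos: [0.4898, 0.1556, 0.1045]
ee_rot: [3.142, -0.0, 0.03]
force: [-0.3, -0.7, 0.1]
width: 0.0004
gripper_force: 0.0
```

```bash
python3 -m creep '{"translation":[[5,0,0],[5,0,0],[5,0,0],[5,0,0]],"spin":[0,0,0,0],"gripper":[0,0,0,0]}'
python3 - <<'E'
from h import *
s=save('scene','s11.png');f=cams.grab_frame('wrist')
for c in ('scene','wrist'):
  for l in ['head_back']:
    r=nets.pinpoint(c,l);print(l,[(np.round(x['centre'],4).tolist(),round(x['confidence'],2)) for x in r[:1]])
print(get_state()['force'],get_state()['eef_pos'])
E
```

```text
t: 26.1
eef_pos: [0.5092, 0.1557, 0.1044]
ee_rot: [3.142, 0.0, 0.03]
force: [-2.9, 1.1, -0.4]
width: 0.0006
gripper_force: 1.1
head_back [([0.5147, 0.1578, 0.1094], 0.46)]
head_back []
[-0.27342842  0.30127917 -0.76572929] [0.509351   0.15552017 0.10459612]
```

```bash
python3 -m creep '{"translation":[[5,0,0],[5,0,0],[4,0,0],[3,0,0],[2,0,0]],"spin":[0,0,0,0,0],"gripper":[0,0,0,0,0]}'
python3 -m creep '{"translation":[[2,0,0],[2,0,0],[0,0,0]],"spin":[0,0,0],"gripper":[0,0,0]}'
```

```text
t: 26.8
eef_pos: [0.5219, 0.1552, 0.1042]
ee_rot: [3.14, 0.011, 0.029]
force: [-41.2, 13.1, 30.3]
width: 0.0003
gripper_force: 20.9
t: 27.1
eef_pos: [0.5219, 0.1551, 0.1043]
ee_rot: [3.14, 0.016, 0.029]
force: [-54.4, 15.2, 38.5]
width: 0.0005
gripper_force: 26.7
```

The stop is reached: the TCP is at 0.522 m, so the back face is at about 0.532 m, which is 95 mm from the bar as expected. I'll back off and check.

```bash
python3 -m creep '{"translation":[[-5,0,0],[-8,0,0],[-20,0,0],[-30,0,0],[-25,0,0],[0,0,0]],"spin":[0,0,0,0,0,0],"gripper":[0,0,0,0,0,0]}'
python3 - <<'E'
from h import *
f=save('wrist','w12.png');s=save('scene','s12.png');t=cams.grab_frame('top');st=get_state();print(st['eef_pos'],st['ee_rot'],st['force'])
for c in ('scene','wrist','top'):
  for l in ['head_back','start_top','carrier_hook','carrier']:
    r=nets.pinpoint(c,l);print(c,l,[(np.round(x['centre'],4).tolist(),round(x['confidence'],2)) for x in r[:1]])
cv2.imwrite('pics/m12.png',np.hstack([cv2.resize(f['img'],(400,300)),cv2.resize(s['img'][130:240,250:360],(400,300),interpolation=cv2.INTER_CUBIC)])[:,:,::-1])
E
```

```text
t: 27.7
eef_pos: [0.4422, 0.1551, 0.1048]
ee_rot: [-3.141, -0.0, 0.031]
force: [0.7, -0.2, 0.1]
width: 0.0005
gripper_force: 0.0
[0.44500934 0.1561519  0.10508895] [-3.14084987e+00 -1.66982001e-03  3.07756293e-02] [ 0.21609695 -0.74945404  1.0889062 ]
scene head_back [([0.5296, 0.1569, 0.1083], 0.6)]
scene start_top []
scene carrier_hook [([0.6268, 0.1573, 0.2018], 0.69)]
scene carrier [([0.628, 0.1565, 0.0526], 0.71)]
wrist head_back [([0.5299, 0.159, 0.1139], 0.78)]
wrist start_top [([0.4356, 0.154, 0.0343], 0.56)]
wrist carrier_hook []
wrist carrier []
top head_back [([0.6279, 0.1608, 0.2304], 0.6)]
top start_top [([0.536, 0.1637, 0.1123], 0.62)]
top carrier_hook [([0.6264, 0.1602, 0.2001], 0.78)]
top carrier [([0.6292, 0.1611, 0.0584], 0.6)]
```

View pics/m12.png

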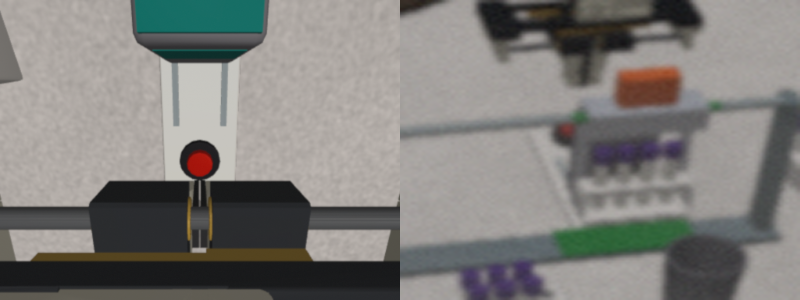

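The head is home (back face 0.530 m), and the carrier still hangs upright with green showing on both sides at (580,117) and (716,104). The button is at (200,163) in the wrist half, just ahead of the fingers.

Run:
```python
from h import *
f=cams.grab_frame('wrist');g=cv2.imread('pics/w10.png')
def red(im):
    h=cv2.cvtColor(im,cv2.COLOR_RGB2HSV);m=cv2.inRange(h,(0,150,80),(5,255,255))|cv2.inRange(h,(175,150,80),(180,255,255));k,L,st,ce=cv2.connectedComponentsWithStats(m);i=1+np.argmax(st[1:,4]);return ce[i],st[i]
a=red(f['img']);print(a,ray_z(f,a[0],.034),ray_z(f,a[0],.03),red(g[:,:,::-1]),get_state()['eef_pos'])
```

```text
(array([255.91600454, 211.21339387]), array([240, 195,  33,  33, 881], dtype=int32)) [0.43991609 0.15389891 0.034     ] [0.43853882 0.15385036 0.03      ] (array([256.2962963 , 170.42222222]), array([247, 162,  19,  18, 270], dtype=int32)) [0.44396259 0.15561739 0.1045435 ]
```

```bash
python3 -m creep '{"translation":[[-5,-2,0],[0,0,-20],[0,0,-20],[0,0,-15],[0,0,-8],[0,0,0],[0,0,0]],"spin":[0,0,0,0,0,0,0],"gripper":[0,0,0,0,0,0,0]}'
python3 -m creep '{"translation":[[0,0,-3],[0,0,-3],[0,0,-2],[0,0,0]],"spin":[0,0,0,0],"gripper":[0,0,0,0]}'
```

```text
t: 29.2
eef_pos: [0.4391, 0.1538, 0.042]
ee_rot: [-3.141, -0.0, 0.03]
force: [0.1, 0.3, 0.1]
width: 0.0007
gripper_force: 0.0
t: 29.6
eef_pos: [0.4388, 0.1535, 0.0334]
ee_rot: [3.141, 0.0, 0.03]
force: [-0.4, -0.1, -0.0]
width: 0.0005
gripper_force: 0.0
```

```bash
python3 -m creep '{"translation":[[0,0,-2],[0,0,-2],[0,0,0]],"spin":[0,0,0],"gripper":[0,0,0]}'
python3 -m creep '{"translation":[[0,0,-2],[0,0,-1],[0,0,0]],"spin":[0,0,0],"gripper":[0,0,0]}'
```

```text
t: 29.9
eef_pos: [0.4391, 0.1537, 0.0295]
ee_rot: [-3.142, -0.0, 0.03]
force: [-0.6, 0.4, 3.0]
width: 0.0005
gripper_force: 1.5
t: 30.2
eef_pos: [0.4391, 0.1537, 0.0266]
ee_rot: [-3.141, -0.0, 0.03]
force: [-1.5, -0.6, 4.4]
width: 0.0008
gripper_force: 2.3
```

```bash
python3 -m creep '{"translation":[[0,0,-1],[0,0,-1],[0,0,0]],"spin":[0,0,0],"gripper":[0,0,0]}'
python3 -m creep '{"translation":[[0,0,-1],[0,0,-1],[0,0,0]],"spin":[0,0,0],"gripper":[0,0,0]}'
```

```text
t: 30.5
eef_pos: [0.4392, 0.1538, 0.0259]
ee_rot: [-3.142, -0.001, 0.031]
force: [-6.4, -1.5, 24.1]
width: 0.0007
gripper_force: 11.6
t: 30.8
eef_pos: [0.4394, 0.1538, 0.0255]
ee_rot: [-3.141, -0.001, 0.032]
force: [-13.7, -3.2, 45.6]
width: 0.0001
gripper_force: 23.4
```

The button has bottomed out: the force rises steeply at z = 25.5 mm. Now I retreat upward and do a last check.

```bash
python3 -m creep '{"translation":[[0,0,5],[0,0,10],[0,0,30],[0,0,40],[0,0,40],[0,0,40],[0,0,0],[0,0,0]],"spin":[0,0,0,0,0,0,0,0],"gripper":[0,0,0,0,0,0,0,0]}'
python3 - <<'E'
from h import *
f=save('wrist','w13.png');s=save('scene','s13.png');print(get_state()['force'])
for c,l in (('scene','carrier_hook'),('scene','carrier'),('scene','carrier_handle'),('scene','head_back'),('wrist','head_back')):
    r=nets.pinpoint(c,l);print(c,l,[(np.round(x['centre'],4).tolist(),round(x['confidence'],2)) for x in r[:1]])
cv2.imwrite('pics/m13.png',np.hstack([cv2.resize(f['img'],(400,300)),cv2.resize(s['img'][130:240,250:360],(400,300),interpolation=cv2.INTER_CUBIC)])[:,:,::-1])
E
```

```text
t: 31.6
eef_pos: [0.4389, 0.1539, 0.1884]
ee_rot: [-3.14, -0.001, 0.03]
force: [0.0, 0.5, -1.7]
width: 0.0007
gripper_force: 0.0
[ 0.04017984 -0.38488398 -1.49371398]
scene carrier_hook [([0.6278, 0.159, 0.1975], 0.59)]
scene carrier [([0.6292, 0.1563, 0.0538], 0.73)]
scene carrier_handle [([0.6276, 0.1614, 0.2336], 0.97)]
scene head_back [([0.5298, 0.1576, 0.1102], 0.62)]
wrist head_back [([0.5307, 0.1613, 0.1111], 0.66)]
```

View pics/m13.png

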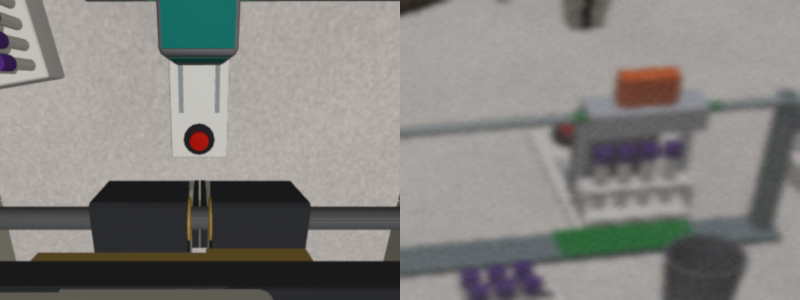

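The carrier hangs upright and centred, with green on both sides at (580,117) and (716,104). The head is home, the button has sprung back, and the arm is clear. I'm handing in.

```bash
python3 -c "
from station import arm
print(arm.job_done())"
```

```text
the job is handed in; nothing more can be done
None
```

Job handed in at about 32 s: the carrier hangs upright in the green section, centred to within about 1 mm. The scan head is home, the start button was pressed to its stop, and the arm is clear; finger contacts peaked at about 68 N at the wrist (limit 120 N), including about 49 N when I pushed the gripped carrier down onto the bench before lifting it.

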